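# Tip the wax bars into the melting pot

### The job

Pick up the metal scoop tray by its wooden carrying bar, bring it over the melting pot with all three wax bars still on it, and tip it with its open lip close over the pot so that every bar slides into the pot. Then set the empty tray back down flat on the table and let go; leave the pot standing upright on its hotplate, and do not disturb the bottle, the jar or the cup.

Things in the scene. Friction and masses are not known exactly. Their poses are not given: they have to be found in the camera images.
- tray: Aluminium scoop tray, 170 mm long (x), 130 mm wide (y), floor 5 mm thick, walls 28 mm high at the back (-x) and sides; the +x end is open (the lip). Two upright straps at x = -15 mm carry a wooden bar across it, along y. About 0.3 kg empty. Origin: centre of the underside; z up. Bars slide off when it is tipped lip-down by some 20 to 27 degrees or more.
- tray_handle (a point): Centre of the tray's wooden carrying bar: 14 mm thick (tray x), 18 mm high, 122 mm long (tray y); 100 mm above the tray's underside and 15 mm behind (-x of) its centre. 62 mm free between it and the wax bars below. Same axes as the tray.
- tray_lip (a point): Middle of the tray's open end, on the upper side of the floor: 85 mm ahead (+x) of the tray's centre and 5 mm above its underside. Same axes as the tray.
- wax1: Cream-coloured wax bar, 60 x 30 x 24 mm (x, y, z), about 40 g, one of three alike, lying loose on the tray. Origin: the centre of the bar.
- wax2: Cream-coloured wax bar, 60 x 30 x 24 mm (x, y, z), about 40 g, one of three alike, lying loose on the tray. Origin: the centre of the bar.
- wax3: Cream-coloured wax bar, 60 x 30 x 24 mm (x, y, z), about 40 g, one of three alike, lying loose on the tray. Origin: the centre of the bar.
- pot: Round open stainless steel melting pot, 204 mm outer and 196 mm inner diameter, 85 mm high, inner floor 6 mm above its underside, with two wire loop handles at its sides (along its +x and -x, reaching 134 mm from the axis, 64 mm above its underside). Mass 0.9 kg, loose on the hotplate. Origin: centre of the underside; z up.
- pot_rim (a point): Centre of the pot's mouth, level with its rim, 85 mm above the pot's underside (115 mm above the table).
- hotplate: White induction hotplate with a black top, 280 x 230 x 30 mm, fixed to the table. Origin: centre of the underside. The pot stands on it, about 20 mm from its centre along its +x.
- bottle: Green glass oil bottle with a white cap, 72 mm diameter, 210 mm high, standing on the table; bystander. Origin: centre of the underside.
- jar: Clear glass jar with a wooden lid, 72 mm diameter, 120 mm high, standing on the table; bystander. Origin: centre of the underside.
- cup: White paper cup, 80 mm diameter at the rim, 90 mm high, standing on the table; bystander. Origin: centre of the underside.
Mind the look-alikes: they are no part of the job. Leave any green or purple look-alike of the wax1 alone.

How it is judged:
By the outcome, as a careful person would: the job done as asked, in the order asked, and still so for the second after the job is handed in, with the robot touching nothing.
It also fails if it takes over 54 s, if anything falls off the work surface, if the arm or the gripper's body presses on something with over 40 N, if the wrist force passes 120 N, or if a joint passes its speed limit or range.

### The arm

A 6-joint arm with a two-finger parallel gripper is mounted at the origin on the work surface. World frame = base frame: x ahead of the robot, y to its left, z up, the work surface at z = 0. Lengths are in mm, angles in degrees, forces in N, time in s.
With the tool pointing down it reaches from about 325 to 750 mm from the base axis. Payload 7.6 kg.
Tool frame: the origin (TCP) lies midway between the tips of the shut fingers; the grasp point (between the pads) lies 19 mm behind it (arm.pinch_z is the distance from the TCP to the grasp point, in mm); z points along the fingers, y is the line along which they close (so a half turn about z gives the same grasp; the last joint's range is limited). The gripper opens to 85 mm and grips with 20 to 120 N. Pads are 22 mm wide; open, the fingers measure 114 mm over their backs; the gripper's body (76 mm by 85 mm) begins 54 mm behind the grasp point. The pads swing forward as they close: fully open they stand 13 mm farther back than shut.
Start: joints at [66.561, 2.991, 80.254, -0, 96.75, -4.028], TCP at [174.471, 495.182, 231.323] pointing down, gripper open.
Joint ranges: [-166.34, 166.34], [-52.06, 124.39], [6.96, 135.62], [-60.46, 240.46], [14.63, 156.25], [-167.68, 167.68]. Speed limits (degrees/s): [147.25, 147.25, 172.46, 180, 180, 180].

### API

Orientations are given as a 3x3 rotation matrix whose columns are the frame's x, y, z axes.
In Python, from bench import arm, vision, finder gives the robot as it stands.
- The arm moves only by the tool servo_tool, never from a script. Its argument "steps" is a list of rows, each a list of 5 numbers: the opening, from 0 (shut) to 1 (fully open), then the shift along the world's x, y, z in cm, then the turn about the world's z in rad. A call has 1 to 5 rows; each row shifts and turns the commanded pose from where the row before left it; what a row does not reach is not made up. A row lasts 1/10 s, in which the tool goes at most 50 mm and 8.59 degrees, less where a joint would pass 70% of its speed; a pose out of reach is approached as far as the arm can. A call is refused whole if a number of a shift passes 5 or a number of a turn 0.15, either way. A call with a gripper value outside its range is refused whole. The fingers move at their own pace and stop on an object; "force" is the grip in N (left out, the last holds). Time passes only in rows, so rows that do not move let the fingers close. It gives the time, the measured TCP pose, the force, the opening and the grip force at its end, in the units of the state.
- arm.state(): the state, without advancing time (a new reading comes with each control period).
- vision.snapshot(name): name is "scene" or "top" or "wrist"; returns a dict with "img" (480x640x3 uint8, red, green, blue), "range_z" (480x640 float32, mm along the optical axis (not along the pixel's ray), 0 where there is no reading), "K" (3x3 intrinsics, pixels), "eye" and "orientation" of the camera in the world. Camera axes: x right, y up, looking along -z (the intrinsics and any distortion apply to the point x, -y, -z); pixel columns grow to the right and rows downward; lengths in mm; the calibration is good to about 2 mm. A picture is of the moment at which its call begins.
- arm.close_job(): hands the job in; it is judged then, once.
Trained networks look in the newest picture that a camera, given by its name, has taken for a name from the list of things; names that differ only in an ending like _2 or _b are one class to them, and where a whole thing is asked for, a point or a joint stands for the part that bears it (a point fixed in the world has none). Each returns a list of dicts, best first, with "p" (0 to 1); they miss things now and then, are a little off and sometimes report something else, mostly with a low value. They report only what shows in the picture. A call takes as long as a camera call. They do not tell look-alikes from the thing itself.
- finder.trace(camera, target): "mask" (480x640 bool, what is visible of it) and "rect" ([left, top, right, bottom] in pixels, round what is visible of it).
The state is a dict: "t": time; "joint_positions": joint angles; "qvel": joint speeds; "effort": joint torques, N m; "ee_pos": TCP position; "ee_rot": TCP orientation; "wrist_force": force on the tool from outside, world axes, zero at the start; "moment": the same for the moment, N m; "width": finger opening in mm; "grasp_force": force on a finger pad.
Only numpy, scipy, OpenCV 4.12 (cv2) and the standard library are available. Lean on these libraries where they do the work, as an engineer would, in place of code of your own. Each camera call takes 0.05 s, during which the arm holds its last target. There are 200 camera calls.

## Working session

There is one attempt and no reset: what is moved stays moved. The work goes in short steps, Python scripts to look and compute and a tool call to move; the robot and the scene stay as the last step left them, time stands still between calls to the robot, and variables do not carry over. Pictures are saved under pics/ and viewed, at most 13 in all, crops included, and the job is handed in when it is done.

Besides the shell and the picture viewer there is one more tool, called as name(argument=value, ...) on one line, values as JSON. servo_tool: Moves the arm, as the interface text tells. Its arguments: {"type":"object","properties":{"steps":{"type":"array"},"force":{"type":"number"}},"required":["steps"]}

```bash
mkdir -p pics; ls
cat > h.py <<'E'
from bench import arm, vision, finder
import numpy as np, cv2
def pts(s, mask=None):
    d=s["range_z"]; K=np.array(s["K"]); v,u=np.nonzero((d>0)&(mask if mask is not None else True))
    z=d[v,u]; P=np.stack([(u-K[0,2])/K[0,0]*z,-(v-K[1,2])/K[1,1]*z,-z],1)
    return P@np.array(s["orientation"]).T+np.array(s["eye"]),u,v
def save(s,n,crop=None,f=1):
    im=s["img"][...,::-1]
    if crop: im=im[crop[1]:crop[3],crop[0]:crop[2]]
    cv2.imwrite("pics/"+n,cv2.resize(im,None,fx=f,fy=f,interpolation=cv2.INTER_CUBIC))
E
python3 - <<'E'
from h import *
S={n:vision.snapshot(n) for n in("scene","top")}
cv2.imwrite("pics/a.png",cv2.resize(np.vstack([S["scene"]["img"],S["top"]["img"]])[...,::-1],(400,600)))
save(S["scene"],"scene.png");save(S["top"],"top.png")
for n in S:
  print(n,S[n]["eye"])
  for t in("tray","wax1","pot","hotplate","bottle","jar","cup"):
    for r in finder.trace(n,t)[:5]:
      P,_,_=pts(S[n],r["mask"])
      if len(P)<20: continue
      print(t,round(r["p"],2),np.round(r["rect"]),np.round(np.median(P,0)),"lo",np.round(np.percentile(P,3,axis=0)),"hi",np.round(np.percentile(P,97,axis=0)))
E
```

```text
pics
scene [1145.21623437  401.43538195  652.11177132]
tray 0.72 [370. 250. 464. 340.] [548. 182.  15.] lo [456.  93.   4.] hi [630. 273. 110.]
wax1 0.9 [508. 307. 548. 331.] [435. 364.  23.] lo [410. 336.   6.] hi [455. 392.  26.]
wax1 0.73 [424. 309. 458. 331.] [544. 247.  29.] lo [521. 228.  15.] hi [565. 267.  32.]
wax1 0.72 [415. 287. 449. 311.] [496. 210.  28.] lo [470. 171.   6.] hi [580. 231.  98.]
wax1 0.72 [436. 250. 463. 270.] [369. 178.  23.] lo [347. 148.   3.] hi [377. 205.  27.]
wax1 0.72 [499. 338. 518. 370.] [549. 361.  24.] lo [516. 341.   5.] hi [569. 380.  27.]
pot 0.66 [205. 215. 364. 294.] [618. -77.  28.] lo [ 411. -268.    9.] hi [671. -29.  33.]
pot 0.59 [216. 182. 340. 266.] [ 533. -163.   74.] lo [ 441. -253.   36.] hi [640. -55. 116.]
hotplate 0.81 [206. 215. 363. 295.] [616. -76.  28.] lo [ 410. -267.    7.] hi [671. -27.  33.]
hotplate 0.65 [417. 288. 448. 312.] [496. 204.  28.] lo [472. 170.   9.] hi [517. 229.  33.]
bottle 0.94 [131. 161. 177. 256.] [ 716. -364.  108.] lo [ 683. -394.   11.] hi [ 739. -350.  211.]
jar 0.79 [276. 287. 320. 357.] [747.  
[... 581 characters left out ...]
1.  28.] lo [550. 136.  20.] hi [596. 186.  33.]
wax1 0.55 [212. 327. 245. 344.] [359. 174.  23.] lo [343. 146.  -1.] hi [374. 203.  28.]
pot 0.67 [332. 198. 430. 310.] [ 545. -163.   37.] lo [ 450. -251.   32.] hi [635. -67. 115.]
hotplate 0.59 [317. 195. 433. 334.] [ 433. -133.   27.] lo [ 378. -276.   21.] hi [659. -34.  33.]
bottle 0.66 [462. 155. 514. 201.] [ 691. -372.  136.] lo [ 668. -407.   12.] hi [ 729. -351.  211.]
jar 0.73 [268. 145. 301. 187.] [715.  52. 117.] lo [694.  22.  15.] hi [754.  83. 122.]
cup 0.61 [157. 132. 197. 177.] [765. 302.  50.] lo [720. 259.   2.] hi [791. 330.  91.]
cup 0.44 [333. 199. 435. 310.] [ 545. -162.   37.] lo [ 446. -252.   32.] hi [636. -66. 115.]
```

View pics/scene.png

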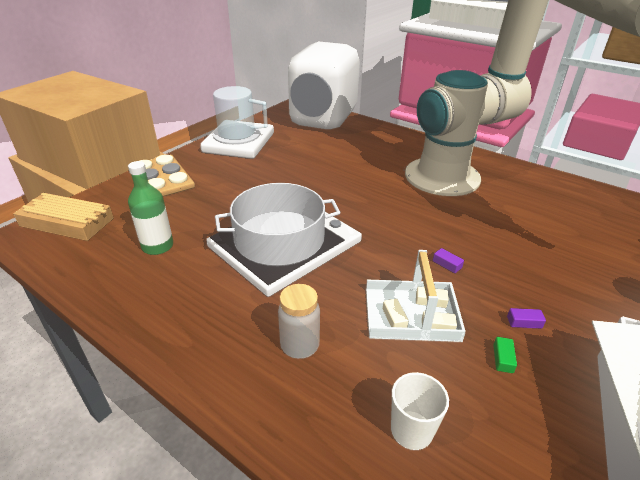

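View pics/top.png

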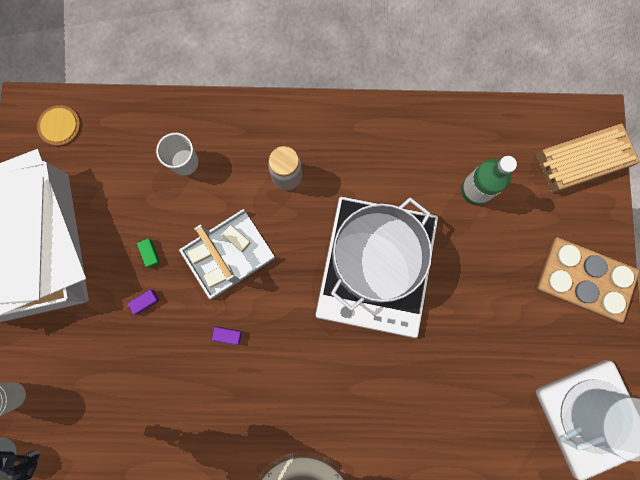

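Scene: the tray is at top px (227,253), with its bar from (200,228) to (230,278) and its lip toward the right/up, toward the pot at (382,250). The three cream bars, about (200,252), (215,272) and (236,238), lie on the tray. Purple at (142,302) and (227,336) and green at (148,253) are look-alikes on the table and stay untouched. Next I'll measure the bar and the rim.

Run:
```python
from h import *
from scipy.optimize import least_squares
for n in("top","scene"):
  s=vision.snapshot(n); P,u,v=pts(s); C=s["img"][v,u]
  near=np.hypot(P[:,0]-540,P[:,1]-182)<130
  b=P[near&(P[:,2]>98)&(P[:,2]<116)]
  (c,sz,a)=cv2.minAreaRect(b[:,:2].astype(np.float32)); vt=np.linalg.svd(b[:,:2]-b[:,:2].mean(0),full_matrices=False)[2][0]
  print(n,"bar",c,sz,a,"dir",vt,"z",np.percentile(b[:,2],[10,50,90]))
  t=P[near&(P[:,2]>2.5)&(P[:,2]<40)]; 
  print(" tray rect",cv2.minAreaRect(t[:,:2].astype(np.float32)))
  r=P[(np.hypot(P[:,0]-545,P[:,1]+160)<120)&(P[:,2]>110)&(P[:,2]<121)]
  f=least_squares(lambda q:np.hypot(r[:,0]-q[0],r[:,1]-q[1])-q[2],[545,-160,100],loss="soft_l1"); print(" pot",f.x,np.median(r[:,2]))
  if n=="top": save(s,"crop.png",(170,200,290,310),6)
```

```text
top bar (531.6622924804688, 194.57156372070312) (130.8106689453125, 16.33066177368164) 34.672149658203125 dir [-0.82421954 -0.56627038] z [104.96509666 108.29188469 111.08225168]
 tray rect ((540.5654296875, 180.5919189453125), (252.79678344726562, 255.8912353515625), 81.01347351074219)
 pot [ 538.97953587 -155.06733873   99.29385326] 114.26014948711168
scene bar (532.4739379882812, 193.9493408203125) (130.7757110595703, 15.486091613769531) 35.05778503417969 dir [0.81830975 0.57477748] z [102.55886396 109.39419084 110.96628235]
 tray rect ((540.580810546875, 182.04104614257812), (251.96783447265625, 255.93362426757812), 12.736297607421875)
 pot [ 540.19804942 -154.45601949   99.46131148] 114.47544544331168
```

View pics/crop.png

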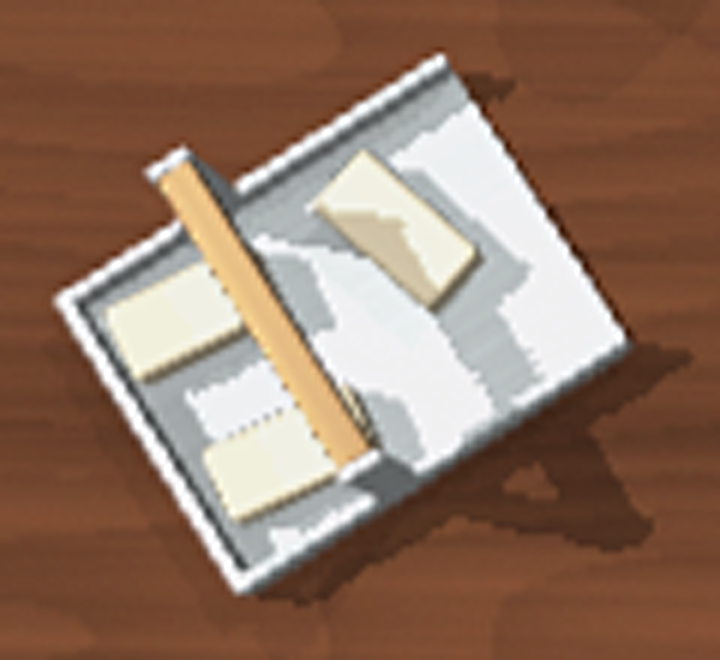

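Run:
```python
from h import *
s=arm.state(); R=np.array(s["ee_rot"]); print(np.round(R,3),np.degrees(np.arctan2(R[1,1],R[0,1])),s["ee_pos"],s["t"],s["joint_positions"],s["width"],s["wrist_force"])
```

```text
[[-0.943  0.332  0.   ]
 [ 0.332  0.943  0.   ]
 [-0.     0.    -1.   ]] 70.58977209678805 [174.46391011 495.17675331 231.32374889] 0.9 [ 6.65608392e+01  2.99001711e+00  8.02550042e+01  2.67975006e-04
  9.67502255e+01 -4.02890143e+00] 85.72194812145948 [ 0.70242388 -0.81818564  1.62393768]
```

servo_tool(steps=[[1,2.98,-2.51,-0.4,0.079],[1,2.98,-2.51,-0.4,0.079],[1,2.98,-2.51,-0.4,0.079],[1,2.98,-2.51,-0.4,0.079],[1,2.98,-2.51,-0.4,0.079]], force=60)

```text
t: 1.4
ee_pos: [324.5, 368.6, 211.3]
ee_rot: [[-0.998, -0.06, 0.0], [-0.06, 0.998, 0.0], [-0.0, 0.0, -1.0]]
wrist_force: [-0.1, 0.6, -0.5]
width: 85.3
grasp_force: 0.0
```

servo_tool(steps=[[1,2.98,-2.51,-0.4,0.079],[1,2.98,-2.51,-0.4,0.079],[1,2.98,-2.51,-0.4,0.079],[1,2.98,-2.51,-0.4,0.079],[1,2.98,-2.51,-0.4,0.079]])

```text
t: 1.9
ee_pos: [473.6, 243.0, 191.3]
ee_rot: [[-0.899, -0.439, 0.0], [-0.439, 0.899, 0.0], [-0.0, 0.0, -1.0]]
wrist_force: [-0.2, 0.5, 0.2]
width: 85.5
grasp_force: 0.0
```

servo_tool(steps=[[1,2.98,-2.51,-0.4,0.079],[1,2.98,-2.51,-0.4,0.079],[1,0,0,0,0]])

```text
t: 2.2
ee_pos: [534.2, 190.7, 182.1]
ee_rot: [[-0.822, -0.57, -0.001], [-0.57, 0.822, -0.001], [0.002, -0.0, -1.0]]
wrist_force: [-0.1, 0.4, -0.0]
width: 85.6
grasp_force: 0.0
```

servo_tool(steps=[[1,-0.2,0.35,-2.9,0],[1,0,0,-2.9,0],[1,0,0,-2.9,0],[0.3,0,0,0,0],[0,0,0,0,0]])

```text
t: 2.7
ee_pos: [529.9, 197.9, 97.0]
ee_rot: [[-0.82, -0.572, -0.0], [-0.572, 0.82, 0.0], [0.0, 0.0, -1.0]]
wrist_force: [0.4, 0.9, 0.2]
width: 59.2
grasp_force: 0.0
```

servo_tool(steps=[[0,0,0,0,0],[0,0,0,0,0],[0,0,0,0,0],[0,0,0,0,0]])

```text
t: 3.1
ee_pos: [530.9, 197.5, 97.9]
ee_rot: [[-0.82, -0.572, 0.003], [-0.572, 0.82, 0.001], [-0.002, -0.001, -1.0]]
wrist_force: [0.5, -0.8, 6.2]
width: 12.2
grasp_force: 59.1
```

servo_tool(steps=[[0,0,0,0.3,0],[0,0,0,0.7,0],[0,0,0,1,0],[0,0,0,1,0],[0,0,0,0.5,0]])

```text
t: 3.6
ee_pos: [530.6, 197.7, 133.0]
ee_rot: [[-0.82, -0.572, 0.002], [-0.572, 0.82, 0.001], [-0.002, -0.0, -1.0]]
wrist_force: [0.3, -0.3, -2.8]
width: 12.1
grasp_force: 58.6
```

Run:
```python
from h import *
s=vision.snapshot("scene"); save(s,"lift.png",(330,180,530,380),4)
a=arm.state(); print(a["ee_pos"],a["width"],a["wrist_force"],a["moment"],a["grasp_force"])
```

```text
[530.7984684  197.74710095 133.55506175] 12.124406370816292 [ 0.42546964  0.02851557 -2.51370926] [ 0.00228873 -0.06550335  0.01183031] 58.62306833267212
```

View pics/lift.png

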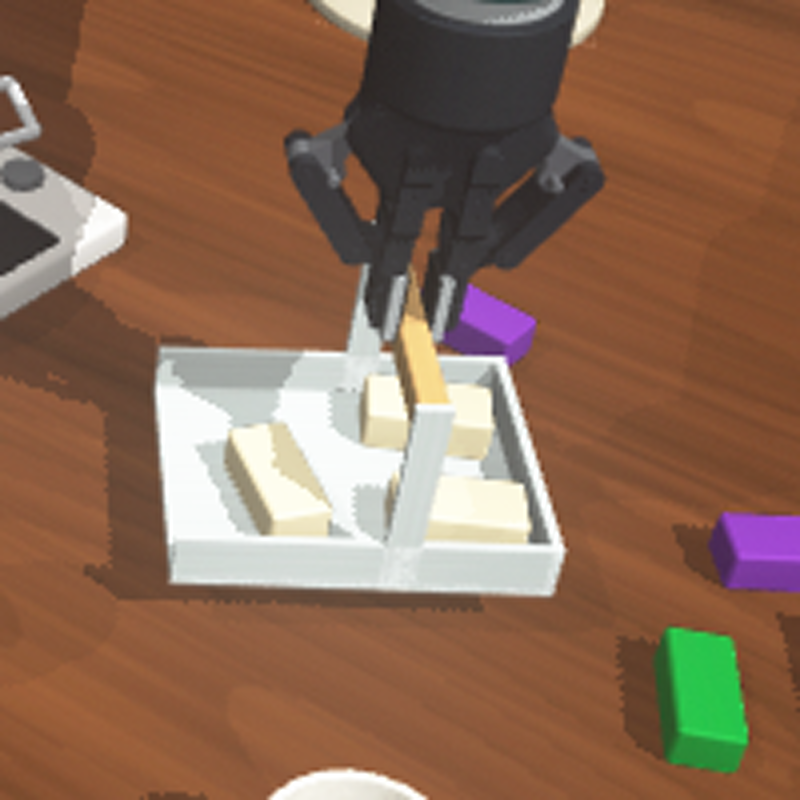

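servo_tool(steps=[[0,0,-0.5,1,0],[0,0.1,-1.2,1.5,-0.03],[0,0.1,-2,1.8,-0.06],[0,0.1,-2.8,1.8,-0.08],[0,0.1,-3,1.4,-0.08]])

```text
t: 4.15
ee_pos: [534.3, 100.9, 208.8]
ee_rot: [[-0.938, -0.347, 0.002], [-0.347, 0.938, 0.0], [-0.002, -0.001, -1.0]]
wrist_force: [0.4, 1.4, -3.0]
width: 12.1
grasp_force: 58.7
```

servo_tool(steps=[[0,0.1,-3,1,-0.08],[0,0.1,-3,0.6,-0.08],[0,0.1,-3,0,-0.08],[0,0.1,-3,0,-0.06],[0,0.1,-2.8,0,-0.04]])

```text
t: 4.65
ee_pos: [538.8, -47.9, 223.6]
ee_rot: [[-1.0, -0.015, 0.001], [-0.015, 1.0, -0.0], [-0.001, -0.0, -1.0]]
wrist_force: [0.0, 0.1, -3.1]
width: 12.5
grasp_force: 58.7
```

servo_tool(steps=[[0,0,-2.2,0,-0.02],[0,0,-1.6,0,0],[0,0,-1,0,0],[0,0,-0.4,0,0],[0,0,0,0,0]])

```text
t: 5.15
ee_pos: [539.1, -97.5, 222.5]
ee_rot: [[-1.0, 0.001, 0.0], [0.001, 1.0, 0.0], [-0.0, 0.0, -1.0]]
wrist_force: [0.4, -0.1, -2.9]
width: 12.0
grasp_force: 58.7
```

```bash
cat > look.py <<'E'
import sys
from h import *
n=sys.argv[1]
s=vision.snapshot("scene"); t=vision.snapshot("top")
a=s["img"][90:330,150:450]; b=t["img"][150:390,250:550]
cv2.imwrite("pics/"+n,cv2.resize(np.hstack([a,b])[...,::-1],(800,320)))
a=arm.state(); R=np.array(a["ee_rot"])
print(a["t"],np.round(a["ee_pos"],1),a["width"],np.round(a["wrist_force"],1),np.round(a["moment"],2),a["grasp_force"],np.degrees(np.arctan2(R[1,1],R[0,1])))
for S in(s,t):
  P,u,v=pts(S); r=P[(np.hypot(P[:,0]-540,P[:,1]+155)<108)&(P[:,2]>110)&(P[:,2]<118)&(P[:,1]<-158)]
  from scipy.optimize import least_squares
  if len(r)>20: print("pot",len(r),np.round(least_squares(lambda q:np.hypot(r[:,0]-q[0],r[:,1]-q[1])-99.4,[540,-155],loss="soft_l1").x,1))
E
python3 look.py over.png
```

```text
5.25 [539.1 -96.8 222.4] 12.002421176190342 [-0.1 -0.  -4.5] [ 0.01 -0.04  0.  ] 58.739415407180786 90.00304908523626
pot 216 [ 540.2 -154.4]
pot 149 [ 539.4 -155.2]
```

View pics/over.png

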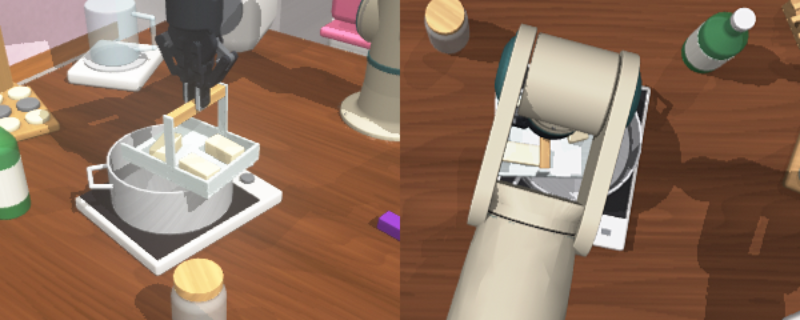

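servo_tool(steps=[[0,0,0,-0.3,0],[0,0,0,-0.3,0],[0,0,0,-0.2,0],[0,0,0,0,0]], force=20)

```text
t: 5.65
ee_pos: [538.9, -97.3, 213.7]
ee_rot: [[-1.0, 0.0, -0.001], [0.0, 1.0, 0.0], [0.001, 0.0, -1.0]]
wrist_force: [0.4, 0.2, -3.3]
width: 12.0
grasp_force: 58.7
```

servo_tool(steps=[[0,0,0,-0.3,0],[0,0,-0.1,-0.3,0],[0,0,0,0,0]])

```text
t: 5.95
ee_pos: [539.5, -99.1, 212.4]
ee_rot: [[-1.0, 0.001, 0.004], [0.001, 1.0, -0.002], [-0.004, -0.002, -1.0]]
wrist_force: [-7.7, -0.8, 14.2]
width: 12.2
grasp_force: 60.9
```

servo_tool(steps=[[0,0,0,0.3,0],[0.19,0,0,0,0],[0.19,0,0,0,0],[0.19,0,0,0,0]], force=20)

```text
t: 6.35
ee_pos: [539.2, -98.7, 211.3]
ee_rot: [[-1.0, 0.001, 0.0], [0.001, 1.0, -0.0], [-0.0, -0.0, -1.0]]
wrist_force: [-0.3, -1.2, 0.2]
width: 16.4
grasp_force: 0.5
```

```bash
python3 look.py rel.png
```

```text
6.45 [539.1 -98.6 211.2] 16.00165075600024 [-0.2 -1.2 -0. ] [-0.16 -0.02 -0.02] 0.4485370125621557 89.95057292929053
pot 247 [ 539.7 -154.4]
pot 204 [ 544.7 -155.9]
```

View pics/rel.png

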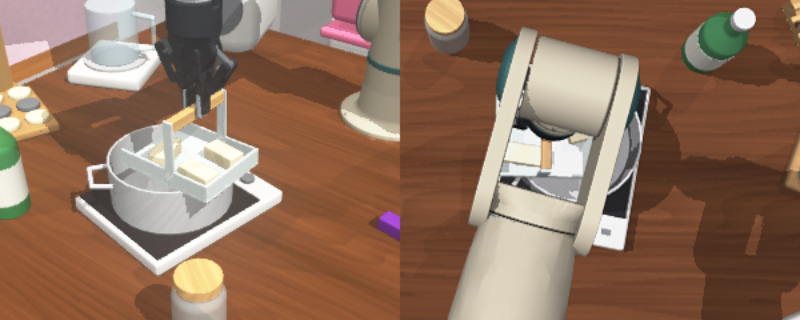

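servo_tool(steps=[[0.25,0,-0.4,-0.1,0],[0.25,0,-0.4,-0.1,0],[0.25,0,-0.4,-0.1,0],[0.25,0,-0.4,-0.2,0],[0.25,0,0,0,0]])

```text
t: 6.95
ee_pos: [539.0, -115.2, 206.0]
ee_rot: [[-1.0, 0.002, -0.0], [0.002, 1.0, -0.0], [0.0, -0.0, -1.0]]
wrist_force: [-0.3, -1.1, 0.3]
width: 20.7
grasp_force: 0.5
```

```bash
cat > tilt.py <<'E'
from h import *
import sys
s=vision.snapshot("scene"); P,u,v=pts(s); C=s["img"][v,u].astype(int)
if len(sys.argv)>1: save(s,sys.argv[1],(230,100,400,260),4.5)
a=arm.state(); print(a["t"],np.round(a["ee_pos"],1),round(a["width"],1),np.round(a["wrist_force"],1),np.round(a["moment"],2),round(a["grasp_force"],1))
box=(abs(P[:,0]-540)<85)&(P[:,1]<20)&(P[:,1]>-260)
w=box&(C[:,0]-C[:,2]>70)&(P[:,2]>150)&(C[:,0]>150); B=P[w]
print("bar",len(B),np.round(np.median(B,0),1),np.round(np.percentile(B,2,axis=0)),np.round(np.percentile(B,98,axis=0)))
# outer side wall (x high side) points -> rect angle
W=P[box&(abs(P[:,0]-606)<6)&(P[:,2]>60)]; 
q=W[(W[:,2]<175)]
print("wall",len(q),cv2.minAreaRect(q[:,1:].astype(np.float32)))
wx=box&(C[:,0]>180)&(C[:,0]-C[:,2]>15)&(C[:,0]-C[:,2]<60)&(P[:,2]<175)
m=np.zeros((480,640),np.uint8); m[v[wx],u[wx]]=1
n,l,st,ce=cv2.connectedComponentsWithStats(m)
for i in range(1,n):
  if st[i,4]>25: k=wx&(l[v,u]==i); print("wax?",st[i,4],np.round(ce[i]),np.round(np.median(P[k],0)))
E
python3 tilt.py
```

```text
7.0 [ 539.  -114.9  206.2] 21.4 [ 0.1 -1.3  0.2] [-0.09  0.02 -0.04] 0.4
bar 302 [ 563.3 -112.3  216.1] [ 482. -124.  205.] [ 597. -109.  221.]
wall 1088 ((-137.37603759765625, 125.78900146484375), (108.84172058105469, 209.24093627929688), 79.31316375732422)
wax? 296 [314. 203.] [517. -73. 144.]
wax? 391 [291. 213.] [572. -87. 143.]
wax? 93 [266. 211.] [ 583. -149.  130.]
```

servo_tool(steps=[[0.26,0,-0.4,-0.2,0],[0.26,0,-0.4,-0.2,0],[0.26,0,-0.4,-0.2,0],[0.26,0,-0.4,-0.2,0],[0.26,0,0,0,0]])

```text
t: 7.5
ee_pos: [538.9, -131.1, 197.8]
ee_rot: [[-1.0, 0.001, -0.001], [0.001, 1.0, 0.0], [0.001, 0.0, -1.0]]
wrist_force: [0.1, -0.9, 0.2]
width: 22.2
grasp_force: 0.4
```

```bash
python3 tilt.py
```

```text
7.55 [ 539.  -130.8  198. ] 22.1 [-0.6 -1.4 -0.2] [-0.09  0.03  0.02] 0.3
bar 299 [ 560.2 -127.9  207.7] [ 481. -140.  198.] [ 595. -124.  214.]
wall 1090 ((-140.28909301757812, 125.3607177734375), (104.88958740234375, 205.19815063476562), 79.56031036376953)
wax? 240 [313. 202.] [518. -79. 144.]
wax? 341 [288. 213.] [567. -95. 140.]
wax? 62 [266. 215.] [ 584. -151.  118.]
```

servo_tool(steps=[[0.28,0,-0.4,-0.3,0],[0.28,0,-0.4,-0.3,0],[0.28,0,-0.4,-0.3,0],[0.28,0,-0.3,-0.2,0],[0.28,0,0,0,0]])

```text
t: 8.05
ee_pos: [538.9, -145.9, 186.8]
ee_rot: [[-1.0, 0.001, -0.001], [0.001, 1.0, 0.0], [0.001, 0.0, -1.0]]
wrist_force: [0.4, -1.1, -0.7]
width: 23.8
grasp_force: 0.5
```

```bash
python3 tilt.py tip.png
```

```text
8.1 [ 539.  -145.7  187. ] 23.8 [-1.  -1.  -1.5] [-0.17  0.02  0.01] 0.4
bar 282 [ 560.4 -142.9  196.8] [ 480. -154.  189.] [ 596. -138.  204.]
wall 974 ((-140.69338989257812, 127.87382507324219), (111.62250518798828, 198.5614013671875), 79.54483032226562)
wax? 317 [294. 208.] [ 521. -111.  126.]
wax? 125 [261. 219.] [ 572. -176.   89.]
```

View pics/tip.png

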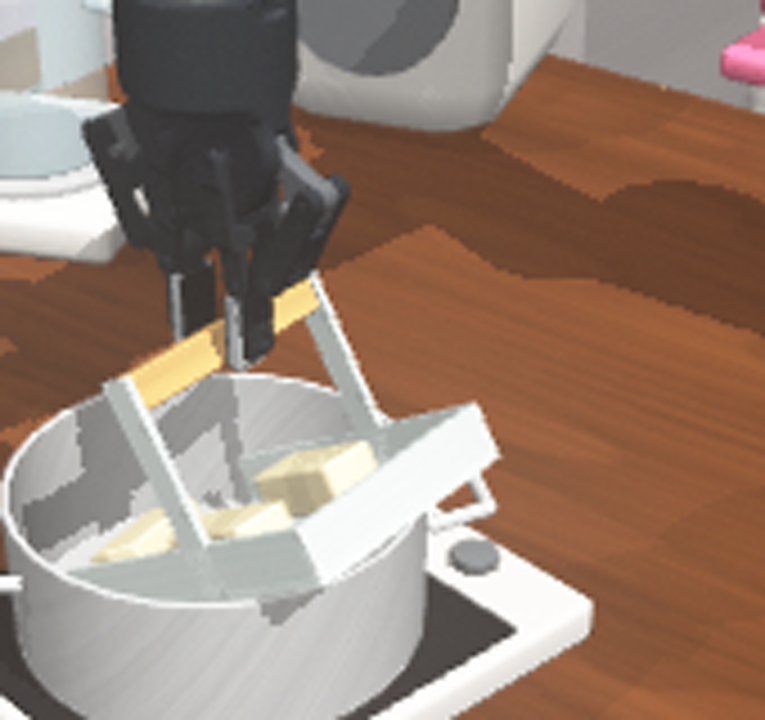

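The tray is tipped about 30° over the rim, and the bars (px ~(320,470) and (150,535)) are sliding toward the lip.

servo_tool(steps=[[0.3,0,-0.3,-0.25,0],[0.3,0,-0.3,-0.25,0],[0.3,0,0,0,0],[0.3,0,0,0,0],[0.3,0,0,0,0]])

```text
t: 8.6
ee_pos: [539.1, -151.5, 182.4]
ee_rot: [[-1.0, 0.001, 0.0], [0.001, 1.0, 0.0], [-0.0, 0.0, -1.0]]
wrist_force: [0.2, -1.2, -0.0]
width: 25.7
grasp_force: 0.6
```

```bash
python3 tilt.py tip2.png
```

```text
8.65 [ 539.1 -151.5  182.4] 25.6 [ 0.1 -0.8 -0.8] [-0.17 -0.    0.04] 0.6
bar 271 [ 559.  -149.   191.3] [ 480. -156.  184.] [ 596. -144.  198.]
wall 902 ((-143.71307373046875, 128.3435821533203), (111.50675964355469, 196.08811950683594), 79.44951629638672)
wax? 126 [277. 213.] [ 506. -183.   70.]
wax? 321 [254. 220.] [ 563. -217.   66.]
```

View pics/tip2.png

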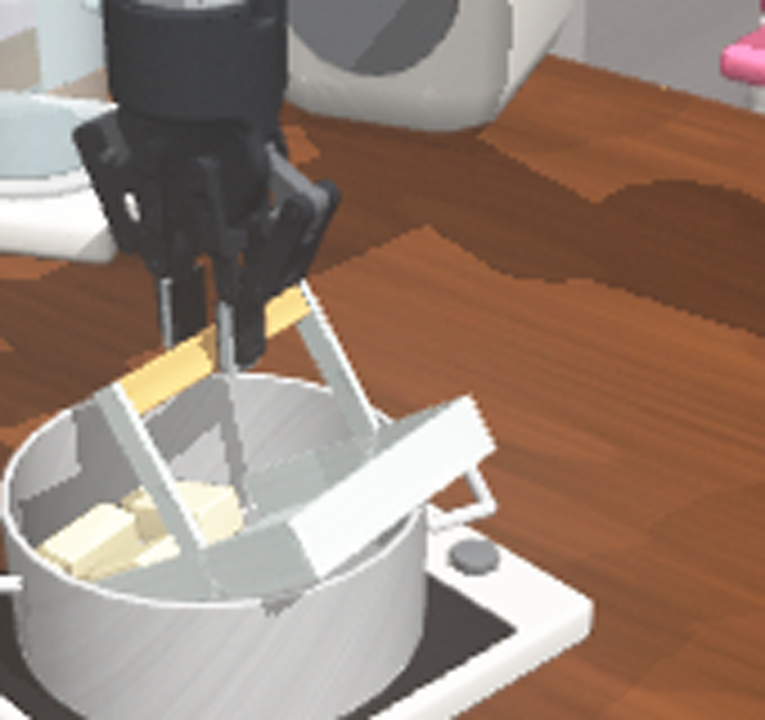

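servo_tool(steps=[[0.3,0,0,-0.3,0],[0.3,0,0,-0.3,0],[0,0,0,0,0],[0,0,0,0,0],[0,0,0,0,0]], force=40)

```text
t: 9.15
ee_pos: [539.5, -153.8, 178.2]
ee_rot: [[-1.0, 0.003, 0.003], [0.003, 1.0, -0.005], [-0.003, -0.005, -1.0]]
wrist_force: [-1.3, -9.0, 7.0]
width: 19.2
grasp_force: 38.8
```

```bash
python3 tilt.py
```

```text
9.2 [ 539.5 -153.8  178.2] 18.9 [-1.4 -9.5  6.1] [-1.63  0.2  -0.07] 38.9
bar 270 [ 558.2 -149.5  187.5] [ 482. -155.  180.] [ 595. -144.  194.]
wall 892 ((-140.58380126953125, 128.86248779296875), (113.19310760498047, 193.3555450439453), 78.87367248535156)
wax? 336 [255. 221.] [ 566. -214.   66.]
```

servo_tool(steps=[[0,0,0.2,0.4,0],[0,0,0.3,0.4,0],[0,0,0.4,0.4,0],[0,0,0.4,0.4,0],[0,0,0,0,0]])

```text
t: 9.7
ee_pos: [540.0, -138.9, 194.3]
ee_rot: [[-1.0, 0.001, 0.004], [0.001, 1.0, -0.002], [-0.004, -0.002, -1.0]]
wrist_force: [1.0, -4.6, 7.1]
width: 16.1
grasp_force: 37.5
```

```bash
python3 tilt.py wd.png
```

```text
9.75 [ 540.  -139.   194.1] 16.0 [ 1.2 -5.   7. ] [-0.62 -0.33  0.09] 38.1
bar 299 [ 558.5 -133.5  201.2] [ 482. -145.  192.] [ 596. -129.  208.]
wall 1031 ((-137.0900421142578, 128.05941772460938), (113.12203216552734, 204.63829040527344), 79.9658203125)
wax? 224 [255. 219.] [ 574. -201.   78.]
```

View pics/wd.png

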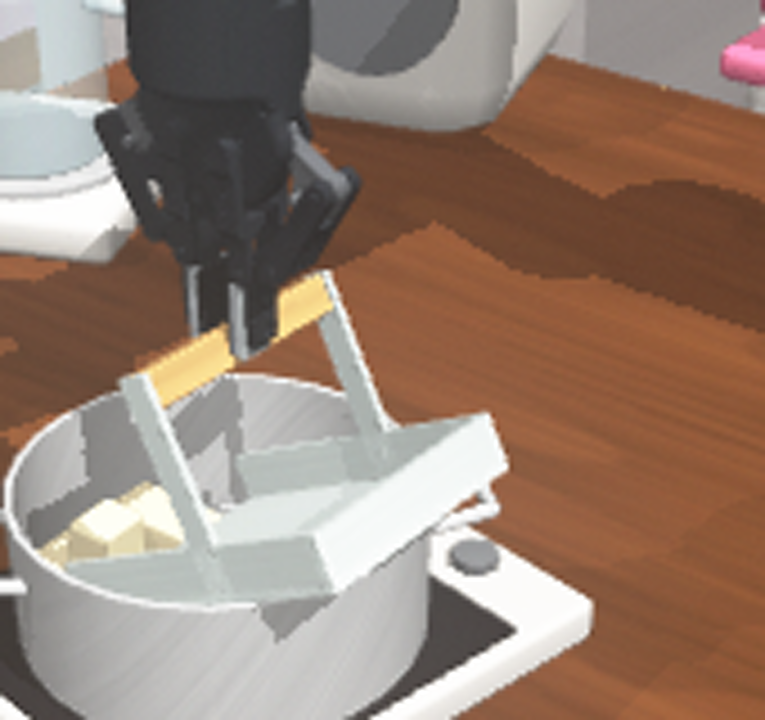

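servo_tool(steps=[[0,0,0.5,0.2,0],[0,0,0.6,0.3,0],[0,0,0.7,0.3,0],[0,0,0.7,0.3,0],[0,0,0,0,0]])

```text
t: 10.25
ee_pos: [541.4, -115.4, 209.3]
ee_rot: [[-1.0, 0.002, 0.011], [0.002, 1.0, -0.006], [-0.011, -0.006, -1.0]]
wrist_force: [0.1, -9.7, 21.4]
width: 13.4
grasp_force: 38.7
```

```bash
python3 tilt.py wd2.png; python3 look.py x.png | tail -2
```

```text
10.3 [ 541.3 -115.6  209.2] 13.3 [ 1.1 -9.  21.3] [-1.61 -0.15  0.07] 39.1
bar 344 [ 557.9 -109.5  214. ] [ 484. -121.  203.] [ 597. -106.  220.]
wall 1144 ((-131.91030883789062, 125.10279083251953), (108.7965316772461, 209.5446319580078), 79.49259185791016)
wax? 68 [255. 211.] [ 566. -209.   97.]
wax? 30 [242. 223.] [ 586. -223.   68.]
pot 346 [ 540.5 -151.7]
pot 94 [ 540.3 -153.2]
```

View pics/wd2.png

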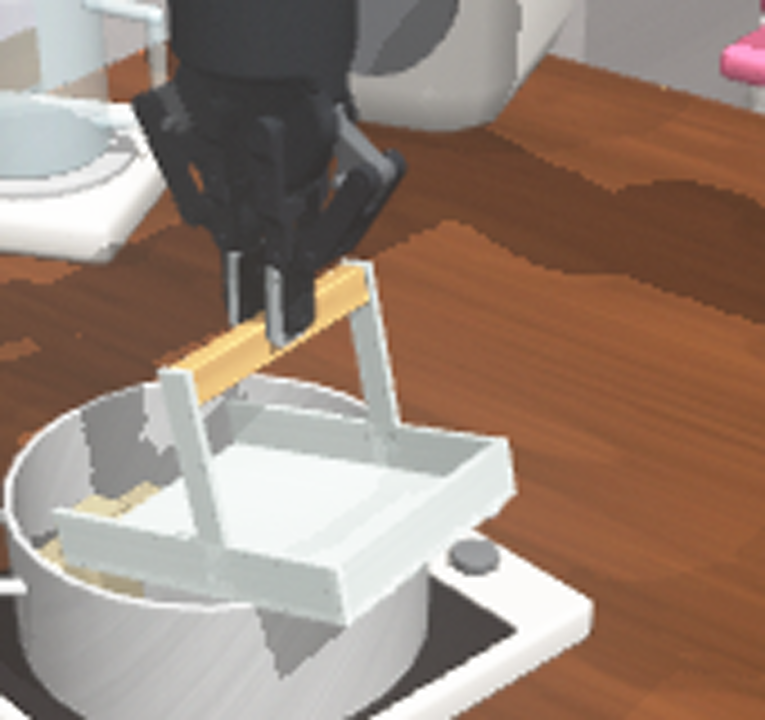

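servo_tool(steps=[[0,0,0.1,0.4,0],[0,0,0.1,0.6,0],[0,0,0.2,0.8,0],[0,0,0.3,0.8,0],[0,0,0,0,0]])

```text
t: 10.9
ee_pos: [539.3, -105.9, 230.2]
ee_rot: [[-1.0, -0.0, 0.001], [-0.0, 1.0, 0.0], [-0.001, 0.0, -1.0]]
wrist_force: [0.4, -0.3, -3.0]
width: 12.8
grasp_force: 37.6
```

```bash
python3 tilt.py up.png; python3 look.py x.png | tail -2
```

```text
10.95 [ 539.2 -106.1  229.5] 13.2 [-0.1  0.1 -3.3] [-0.   -0.01 -0.05] 37.8
bar 371 [555.7 -99.7 233.9] [ 482. -111.  223.] [595. -97. 240.]
wall 1097 ((-132.67100524902344, 119.42897033691406), (113.61762237548828, 223.772705078125), 87.70655822753906)
wax? 134 [248. 222.] [ 588. -197.   79.]
wax? 35 [270. 224.] [ 527. -192.   47.]
pot 261 [ 540.4 -151.8]
pot 284 [ 606.6 -211.4]
```

View pics/up.png

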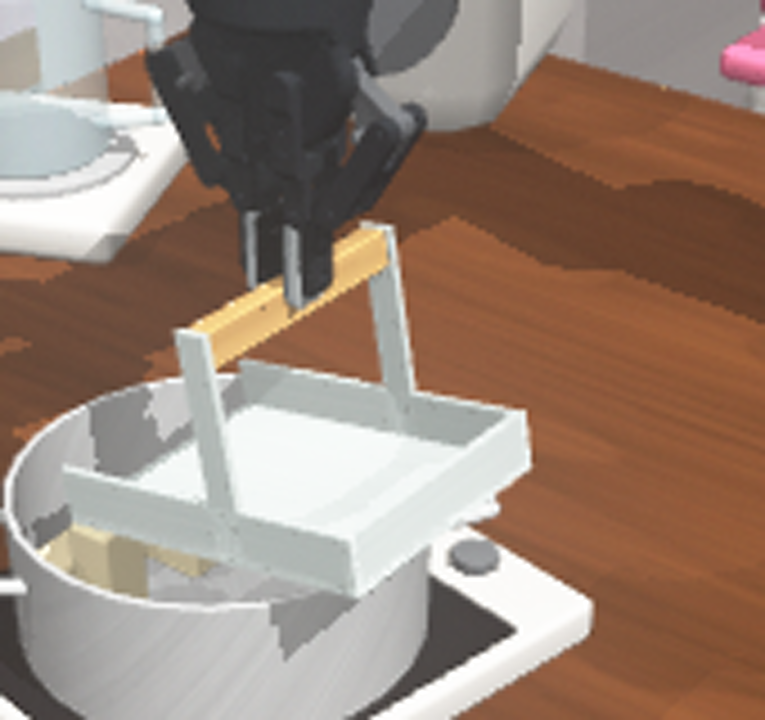

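servo_tool(steps=[[0,0,0.5,1,0],[0,0,1.5,1,0],[0,0,2.5,0.5,0],[0,0,3,0,0],[0,0,3.2,0,0]])

```text
t: 11.55
ee_pos: [539.1, 2.3, 255.8]
ee_rot: [[-1.0, 0.001, 0.002], [0.001, 1.0, 0.0], [-0.002, 0.0, -1.0]]
wrist_force: [-0.1, 0.7, -2.9]
width: 13.2
grasp_force: 38.3
```

servo_tool(steps=[[0,0,3.2,0,0],[0,0,3.2,0,0],[0,0,3.2,-0.5,0],[0,-0.1,3.2,-1.5,0],[0,-0.1,2.8,-2.2,0]])

```text
t: 12.05
ee_pos: [537.2, 159.4, 214.5]
ee_rot: [[-1.0, -0.0, 0.004], [-0.0, 1.0, 0.002], [-0.004, 0.002, -1.0]]
wrist_force: [0.7, -0.7, -2.3]
width: 13.1
grasp_force: 38.1
```

servo_tool(steps=[[0,-0.1,2,-2.2,0],[0,-0.1,1,-2.2,0],[0,-0.1,0.5,-2,0],[0,-0.1,0.2,-1.5,0],[0,0,0,-0.8,0]])

```text
t: 12.55
ee_pos: [532.4, 194.2, 124.4]
ee_rot: [[-1.0, -0.0, -0.001], [-0.0, 1.0, -0.0], [0.001, -0.0, -1.0]]
wrist_force: [0.3, -0.1, -2.9]
width: 12.9
grasp_force: 38.2
```

Run:
```python
from h import *
a=arm.state(); print(a["t"],np.round(a["ee_pos"],1),round(a["width"],1),np.round(a["wrist_force"],1))
for n in("scene","top"):
  s=vision.snapshot(n); P,u,v=pts(s); x,y,_=a["ee_pos"]
  q=P[(abs(P[:,0]-x)<80)&(P[:,1]<y+85)&(P[:,1]>y-115)&(P[:,2]>3)]
  print(n,[ (k,round(float(np.percentile(w[:,2],5)),1)) for k in range(-110,85,15) if len(w:=q[abs(q[:,1]-y-k)<6])>5])
  if n=="top":
    m=(np.hypot(P[:,0]-540,P[:,1]+155)<92); C=s["img"][v,u].astype(int)
    m&=(C[:,0]-C[:,2]>15); k=np.zeros((480,640),np.uint8);k[v[m],u[m]]=1
    N,l,st,ce=cv2.connectedComponentsWithStats(k)
    for i in range(1,N):
      if st[i,4]>25: print("wax in pot",st[i,4],ce[i],np.median(P[m&(l[v,u]==i)],0))
    A=s["img"][190:320,310:440]
  else: B=s["img"][170:300,200:330]; D=s["img"][220:350,350:480]
cv2.imwrite("pics/fin.png",cv2.resize(np.hstack([A,B,D])[...,::-1],(800,267),interpolation=cv2.INTER_CUBIC))
```

```text
12.55 [532.4 194.2 124.4] 12.9 [ 0.3 -0.1 -2.9]
scene [(-110, 3.0), (-95, 3.0), (-80, 11.0), (-65, 13.5), (-50, 17.2), (-35, 20.7), (-20, 23.8), (-5, 26.8), (10, 29.1), (25, 31.6), (40, 34.0), (55, 36.3), (70, 38.8)]
top [(-110, 3.2), (-95, 3.1), (-80, 8.5), (-65, 11.3), (-50, 13.3), (-35, 16.2), (-20, 19.8), (-5, 24.6), (10, 400.9), (25, 55.1), (40, 30.7), (55, 32.9), (70, 34.2)]
wax in pot 416 [406.37019231 243.21394231] [ 563.44954476 -217.24872762   65.59535663]
wax in pot 175 [406.82857143 267.51428571] [ 513.08236491 -222.16018821   59.23970158]
```

View pics/fin.png

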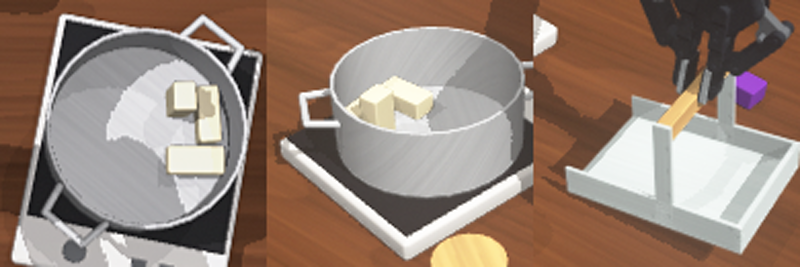

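All three bars are in the pot (left panel, near (180,98), (208,115) and (195,160)). The empty tray hangs lip-down by about 10°, so I'll lower it until the lip touches and then release it close to the table.

servo_tool(steps=[[0,0,0,-0.5,0],[0,0,0,-0.4,0],[0,0,0,-0.4,0],[0,0,0,-0.3,0],[0,0,0,0,0]])

```text
t: 13.15
ee_pos: [533.3, 193.6, 109.6]
ee_rot: [[-1.0, 0.001, 0.001], [0.001, 1.0, 0.0], [-0.001, 0.0, -1.0]]
wrist_force: [2.0, 1.2, 1.8]
width: 13.0
grasp_force: 38.0
```

servo_tool(steps=[[0,0,0,-0.3,0],[0,0,0,-0.3,0],[0,0,0,-0.2,0],[0,0,0,0,0]])

```text
t: 13.55
ee_pos: [533.1, 193.5, 101.2]
ee_rot: [[-1.0, 0.001, -0.0], [0.001, 1.0, -0.0], [0.0, -0.0, -1.0]]
wrist_force: [0.3, 2.5, 3.3]
width: 12.6
grasp_force: 39.7
```

servo_tool(steps=[[0,0,0,-0.3,0],[0,0,0,-0.2,0],[0,0,0,0,0],[0.2,0,0,0,0],[0.3,0,0,0,0]])

```text
t: 14.05
ee_pos: [532.7, 192.9, 95.6]
ee_rot: [[-1.0, 0.001, -0.001], [0.001, 1.0, -0.001], [0.001, -0.001, -1.0]]
wrist_force: [1.2, -0.2, -0.4]
width: 25.7
grasp_force: 0.0
```

servo_tool(steps=[[0.6,0,0,0,0],[0.8,0,0,0,0],[0.8,0,0,0,0],[0.8,0,0,0,0],[0.8,0,0,0,0]])

```text
t: 14.55
ee_pos: [533.1, 193.4, 96.2]
ee_rot: [[-1.0, 0.001, -0.0], [0.001, 1.0, 0.0], [0.0, 0.0, -1.0]]
wrist_force: [-0.6, -0.3, -0.3]
width: 68.3
grasp_force: 0.0
```

servo_tool(steps=[[0.8,0,0,1,0],[0.8,0,0,3,0],[0.8,0,0,4,0],[0.8,0,0,4,0],[0.8,0,0,0,0]])

```text
t: 15.05
ee_pos: [535.3, 194.2, 224.5]
ee_rot: [[-1.0, 0.001, 0.012], [0.001, 1.0, 0.004], [-0.012, 0.004, -1.0]]
wrist_force: [0.5, 0.5, 1.2]
width: 68.1
grasp_force: 0.0
```

```bash
python3 - <<'E'
from h import *
a=arm.state(); print(a["t"],np.round(a["ee_pos"],1),round(a["width"],1),np.round(a["wrist_force"],1))
s=vision.snapshot("scene"); P,u,v=pts(s); C=s["img"][v,u].astype(int); y=194
q=P[(abs(P[:,0]-532)<45)&(C.min(1)>150)&(P[:,2]<60)]
print([(k,round(float(np.median(w[:,2])),1)) for k in range(-110,85,15) if len(w:=q[abs(q[:,1]-y-k)<6])>5])
for t in("bottle","jar","cup"):
  r=finder.trace("scene",t); print(t,[(round(x["p"],2),np.round(np.median(pts(s,x["mask"])[0],0))) for x in r[:1]])
E
python3 look.py x2.png|tail -2
```

```text
15.05 [535.3 194.2 224.5] 68.1 [0.5 0.5 1.2]
[(-95, 6.0), (-80, 6.1), (-65, 5.9), (-50, 6.1), (-35, 5.9), (-20, 6.1), (-5, 5.9), (10, 6.0), (25, 6.1), (40, 6.1), (55, 6.0), (70, 26.0)]
bottle [(0.74, array([ 715., -365.,  105.]))]
jar [(0.64, array([747.,  70.,  91.]))]
cup [(0.66, array([743., 295.,  58.]))]
pot 315 [ 540.3 -152.1]
pot 304 [ 539.3 -152.8]
```

The tray is flat on the table and empty, the bystanders haven't moved and the pot is in place, so I'm handing in.

```bash
python3 -c "
from bench import arm
print(arm.close_job())"
```

```text
the job is handed in; nothing more can be done
None
```

The job is handed in: all three wax bars are in the pot (it shifted about 2–3 mm but stands upright on its hotplate), the empty tray lies flat on the table and released, and the bottle, jar and cup have not moved; it took about 15 s, and no verdict came back.

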